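Sort a laser-marked bearing set into its trays

TASK

The laser-marked bearing set is ready to be sorted into its holders. Put the two bearings on the spindle, the large one at the bottom and the small one on top of it, lay the aluminium block flat in the oblong tray, and press the black pad of the ejector nest all the way down so that the steel end cap rises out of its well, then stand the cap in the round tray. Set every part down gently, without dropping it, and let go of everything.

Things in the scene. Friction and masses are not known exactly. Their poses are not given: they have to be found in the camera images.
- bearing_large: the larger of two loose, flat-lying steel ball bearings (rings with dark rubber seals): outer diameter 58 mm, bore 26 mm, 14 mm high, about 0.19 kg; origin at the centre of its underside, z up along its axis
- bearing_small: the smaller loose steel ball bearing: outer diameter 42 mm, bore 26 mm, 14 mm high, about 0.08 kg; origin at the centre of its underside, z up along its axis
- block: loose aluminium linear-bearing block, 60 mm long (its x) by 30 mm wide (its y) by 22 mm high, about 0.11 kg; origin at the centre of its underside
- end_cap: loose turned steel end cap, a solid disc 38 mm in diameter and 24 mm high, about 0.15 kg; at the start it sits in the well of the ejector nest with its top flush with the nest's top; origin at the centre of its underside, z up
- nest: ejector nest fixed to the table: an aluminium block 72 x 72 mm, 34 mm high, with a round well 42 mm in diameter and 24 mm deep in its middle (well floor 10 mm above the table), and towards its -x a grey housing 46 mm wide and 30 mm high, reaching 98 mm from the well's axis, that carries the pad; origin under the well's axis at table height, z up
- ejector (a joint): travel of the black push pad, in m: 0 is up, 0.018 fully pressed (hard stop). It moves straight down under about 6 N and stays where it is left; an inner pin of 28 mm diameter under the end cap rises by the same amount, lifting the cap after the first 3 mm, so that the cap stands 15 mm proud when the pad is fully pressed
- pad_top (a point): centre of the top face of the black push pad, 28 mm in diameter; 80 mm from the well's axis along the nest's -x; 52 mm above the table when up, 34 mm when fully pressed; z up
- spindle: spindle stand fixed to the table: a round base 94 mm in diameter and 8 mm high, with a blue face, and in its middle an upright steel post 10 mm in diameter whose top is 44 mm above the table; origin under the post at table height, z up
- round_tray: round aluminium tray fixed to the table, blue floor 8 mm above the table, inner diameter 74 mm, outer 82 mm, rim top 16 mm above the table; origin under its centre at table height, z up
- oblong_tray: oblong aluminium tray fixed to the table, outer 98 mm (its x) by 64 mm (its y), inner 90 by 56 mm, blue floor 8 mm above the table, rim top 16 mm above the table; origin under its centre at table height, z up
Mind the look-alikes: they are no part of the job. What is shaped like the oblong_tray but brown or pink is not meant.

How it is judged:
On the way:
1. the pad is pressed down and the end cap stands at least 9 mm proud of the nest (value of joint ejector above 0.013 m and z of end_cap in the frame of nest above 0.019 m and horizontal distance between end_cap and nest below 0.006 m), for 0.2 s.
At the end, for the whole second after the job is handed in: large bearing on the spindle base (underside 8 +-4 mm up), small one on it (22 +-4 mm), both within 12 mm of the post; block on the oblong tray floor (within 26 mm of centre), end cap on the round tray floor (within 21 mm), undersides below 12 mm; all level within 0.1 rad, at rest, released (horizontal distance between each of bearing_large, bearing_small and spindle below 0.012 m and z of bearing_large in the frame of spindle between 0.005 and 0.012 m and z of bearing_small in the frame of spindle between 0.019 and 0.026 m and horizontal distance between block and oblong_tray below 0.026 m and z of block in the frame of oblong_tray below 0.012 m and horizontal distance between end_cap and round_tray below 0.021 m and z of end_cap in the frame of round_tray below 0.012 m and angle between each of bearing_large, bearing_small, block, end_cap's own z axis and vertical below 0.1 rad and linear speed of each of bearing_large, bearing_small, block, end_cap below 0.02 m/s); the robot touches nothing.
It fails at once if a part is dropped (falls freely faster than 0.75 m/s, some 3 cm) ((linear speed of bearing_large above 0.75 m/s and contact force between the fingers and bearing_large below 0.05 N) or (linear speed of bearing_small above 0.75 m/s and contact force between the fingers and bearing_small below 0.05 N) or (linear speed of block above 0.75 m/s and contact force between the fingers and block below 0.05 N) or (linear speed of end_cap above 0.75 m/s and contact force between the fingers and end_cap below 0.05 N)).
It also fails if it takes over 109 s, if anything falls off the work surface, if the arm or the gripper's body presses on something with over 40 N, if the wrist force passes 120 N, or if a joint passes its speed limit or range.

ROBOT

A 6-joint arm with a two-finger parallel gripper is mounted at the origin on the work surface. World frame = base frame: x ahead of the robot, y to its left, z up, the work surface at z = 0. Lengths are in m, angles in rad, forces in N, time in s.
With the tool pointing down it reaches from about 0.25 to 0.775 m from the base axis. Payload 4 kg.
Tool frame: the origin (TCP) lies between the finger pads; the fingertips stand 14 mm ahead of it and the grasp point (between the pads) lies 5 mm behind it (tip_reach is the distance from the TCP to the fingertips, in m); z points along the fingers, y is the line along which they close (so a half turn about z gives the same grasp; the last joint's range is limited). The gripper opens to 94 mm and grips with 3 to 60 N. Pads are 16 mm wide; open, the fingers measure 119 mm over their backs; the gripper's body (75 mm by 177 mm) begins 78 mm behind the grasp point.
Start: joints at [1.192, 0.087, 1.371, -0, 1.684, -0.103], TCP at [0.15, 0.529, 0.22] pointing down, gripper open.
Joint ranges: [-3.1, 3.1], [-0.76, 2.03], [0.27, 2.55], [-1.08, 4.22], [0.17, 2.65], [-2.57, 2.57]. Speed limits (rad/s): [2.79, 2.79, 3.14, 3.14, 3.14, 3.14].

INTERFACE

Orientations are given as [roll, pitch, yaw] about the fixed x, y, z axes, in that order (R = Rz(yaw) Ry(pitch) Rx(roll)).
In Python, from bench import * gives the robot as it stands. The module is installed in compiled form; this text tells all that it offers.
- The arm moves only by the tool servo_tool, never from a script. Its argument "targets" is a list of rows, each a list of 4 numbers: the shift along the tool's x, y, z in cm, then the turn about the tool's z in degrees. A call has 1 to 8 rows; each row is the pose to reach, as a shift and turn from the pose commanded when the call began, along the tool's axes at that moment; what a row does not reach only later rows make up. A row lasts 1/8 s, in which the tool goes at most 62.5 mm and 10.7 degrees, less where a joint would pass 70% of its speed; a pose out of reach is approached as far as the arm can. A call with a gripper value outside its range is refused whole. "claw" is the closure in counts, from 0 (fully open) to 255 (shut), set as the call begins (left out, the last holds). The fingers move at their own pace and stop on an object; the grip force is fixed at half the most. Time passes only in rows, so rows that repeat a pose let the fingers close. It gives the time, the measured TCP pose, the force, the opening and the grip force at its end, in the units of the state.
- get_obs(): the state, without advancing time (a new reading comes with each control period).
- snapshot(name): name is "scene" or "top" or "wrist"; returns the picture (480x640x3 uint8, blue, green, red); there is no depth.
- camera_model(name): a dict with "camera_matrix" (3x3 intrinsics, pixels), "camera_from_world" (4x4, takes a point from world to camera coordinates). Camera axes: x right, y up, looking along -z (the intrinsics and any distortion apply to the point x, -y, -z); pixel columns grow to the right and rows downward; lengths in m; the calibration is good to about 2 mm. A picture is of the moment at which its call begins: read the wrist's pose just before it. camera_model takes no time and is no camera call; for the wrist camera it gives the pose at the moment of the call.
- close_job(): hands the job in; it is judged then, once.
The state is a dict: "time": time; "joint_positions": joint angles; "qvel": joint speeds; "joint_torque": joint torques, N m; "tool_pos": TCP position; "ee_rot": TCP orientation; "wrist_force": force on the tool from outside, world axes, zero at the start; "wrist_torque": the same for the moment, N m; "width": finger opening in m; "finger_force": force on a finger pad.
Only numpy, scipy, OpenCV 4.12 (cv2) and the standard library are available. Lean on these libraries where they do the work, as an engineer would, in place of code of your own. Each camera call takes 0.05 s, during which the arm holds its last target. There are 200 camera calls.

## Working session

There is one attempt and no reset: what is moved stays moved. The work goes in short steps, Python scripts to look and compute and a tool call to move; the robot and the scene stay as the last step left them, time stands still between calls to the robot, and variables do not carry over. Pictures are saved under pics/ and viewed, at most 14 in all, crops included, and the job is handed in when it is done.

Besides the shell and the picture viewer there is one more tool, called by a JSON object that holds its "method" and its "body". servo_tool: Moves the arm, as the interface text tells. Its arguments: {"type":"object","properties":{"targets":{"type":"array"},"claw":{"type":"number"}},"required":["targets"]}

```bash
mkdir -p pics; cat > h.py <<'E'
import numpy as np, cv2
from bench import *
def cast(cm,uv,z):
    K=np.array(cm["camera_matrix"]);T=np.array(cm["camera_from_world"])
    uv=np.atleast_2d(uv).astype(float);R=T[:3,:3];c=-R.T@T[:3,3]
    d=np.c_[(uv[:,0]-K[0,2])/K[0,0],-(uv[:,1]-K[1,2])/K[1,1],-np.ones(len(uv))]@R
    return c+d*((z-c[2])/d[:,2])[:,None]
def proj(cm,p):
    K=np.array(cm["camera_matrix"]);T=np.array(cm["camera_from_world"])
    q=np.atleast_2d(p)@T[:3,:3].T+T[:3,3]
    return np.c_[K[0,2]-K[0,0]*q[:,0]/q[:,2],K[1,2]+K[1,1]*q[:,1]/q[:,2]]
E
python3 - <<'E'
from h import *
for n in("top","scene"):
    cv2.imwrite(f"pics/{n}0.png",snapshot(n)); print(n,camera_model(n))
print(get_obs())
E
```

```text
top {'camera_matrix': array([[441.13441081,   0.        , 320.26973273],
       [  0.        , 441.13441081, 240.47401938],
       [  0.        ,   0.        ,   1.        ]]), 'camera_from_world': array([[-0.02902338, -0.99956266, -0.00566841, -0.05644985],
       [ 0.99231017, -0.02949449,  0.12021063, -0.51688772],
       [-0.12032524, -0.0021359 ,  0.99273223, -1.05657917],
       [ 0.        ,  0.        ,  0.        ,  1.        ]])}
scene {'camera_matrix': array([[599.41550902,   0.        , 320.79658306],
       [  0.        , 599.41550902, 230.70264867],
       [  0.        ,   0.        ,   1.        ]]), 'camera_from_world': array([[-0.82869937,  0.55947027, -0.01582316,  0.45877078],
       [-0.41903677, -0.60144865,  0.68019682,  0.130828  ],
       [ 0.37103308,  0.57030916,  0.73285873, -1.56797105],
       [ 0.        ,  0.        ,  0.        ,  1.        ]])}
{'time': 0.1, 'joint_positions': array([ 1.19189105e+00,  8.78779108e-02,  1.37209566e+00, -4.49260844e-05,
        1.68360807e+00, -1.03080120e-01]), 'qvel': array([ 0.00020903, -0.00243035, -0.00263915,  0.00041881,  0.00093308,
        0.00091519]), 'joint_torque': array([ 2.07583005e-03, -3.41252840e+01, -3.03300834e+01,  7.21187750e-02,
        3.04260955e-02, -7.31477326e-05]), 'tool_pos': array([0.1496208 , 0.52876799, 0.21842673]), 'ee_rot': array([-3.13960963e+00, -1.60248050e-04,  2.86576233e+00]), 'wrist_force': array([-0.51442668, -0.65976329, -0.69768378]), 'wrist_torque': array([0.03173679, 0.00933423, 0.02971845]), 'finger_force': 0.0, 'width': 0.09380842869088364}
```

View pics/top0.png

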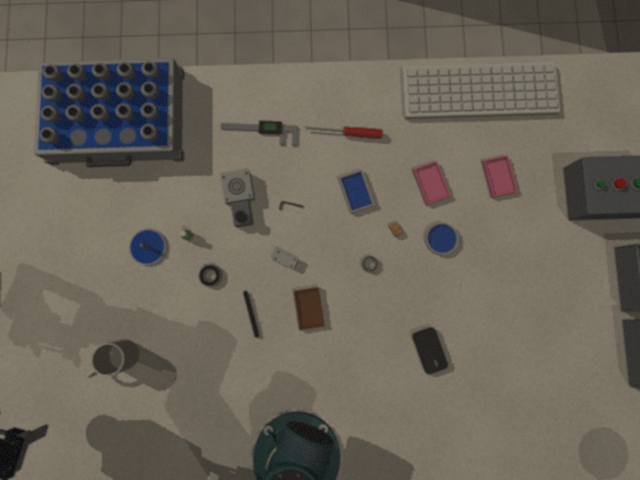

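View pics/scene0.png

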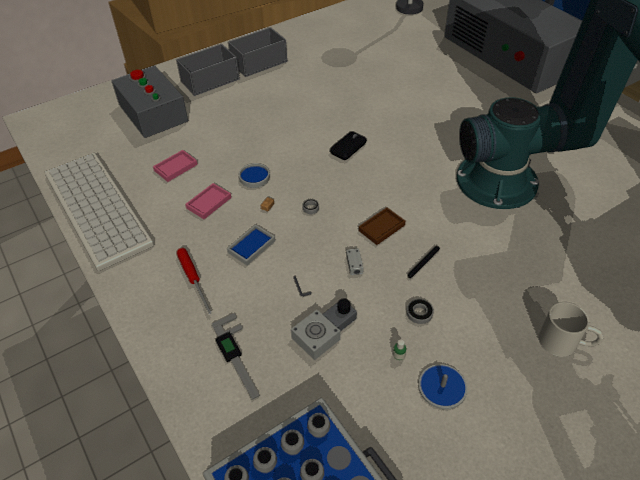

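The top view shows the large bearing (209,275), small bearing (370,264), block (287,259), nest well (237,186), pad (241,216), spindle (148,247), round tray (442,239) and blue oblong tray (357,192). The scene view shows the same parts at (419,309), (311,206), (354,261), (316,330), (343,306), (442,385), (254,175) and (251,244). Next I refine these with masks.

```bash
python3 - <<'E'
from h import *
im={n:cv2.imread(f"pics/{n}0.png") for n in("top","scene")};cm={n:camera_model(n) for n in im}
# blue things
P={'spindle':((148,247),(442,385),.008),'round':((442,239),(254,175),.008),'oblong':((357,192),(251,244),.008)}
for k,(a,b,z) in P.items():
    for n,c in(("top",a),("scene",b)):
        hsv=cv2.cvtColor(im[n],cv2.COLOR_BGR2HSV)
        m=cv2.inRange(hsv,(100,120,40),(130,255,255))
        cs,_=cv2.findContours(m,cv2.RETR_EXTERNAL,cv2.CHAIN_APPROX_NONE)
        ct=min(cs,key=lambda q:(1e9 if len(q)<20 else np.linalg.norm(q[:,0].mean(0)-c)))
        pts=cast(cm[n],ct[:,0],z)[:,:2].astype(np.float32)*1000
        r=cv2.minAreaRect(pts);print(k,n,np.round(r[0],1),np.round(r[1],1),round(r[2],1),np.round(cv2.minEnclosingCircle(pts),1) if 0 else '')
Q={'large':((209,275),(419,309),.014),'small':((370,264),(311,206),.014),'block':((287,259),(354,261),.022),'well':((237,186),(316,330),.034),'pad':((241,216),(343,303),.052)}
for k,(a,b,z) in Q.items(): print(k,np.round(cast(cm['top'],a,z)[0]*1000),np.round(cast(cm['scene'],b,z)[0]*1000))
o=get_obs();w=camera_model("wrist");print(w);
T=np.eye(4);
from scipy.spatial.transform import Rotation as Ro
T[:3,:3]=Ro.from_euler('xyz',o['ee_rot']).as_matrix();T[:3,3]=o['tool_pos'];print(np.round(np.array(w['camera_from_world'])@T,4))
E
```

```text
spindle top [515.7 366.4] [78.9 78.6] 88.3 
spindle scene [515.2 365.3] [83.3 83.7] 55.4 
round top [ 515.1 -377.8] [63.3 65.4] 42.5 
round scene [ 512.1 -378.2] [59.4 69.6] 54.9 
oblong top [ 642.5 -166.9] [82.2 49. ] 16.7 
oblong scene [ 638.8 -169.9] [84.4 49.9] 16.8 
large [439. 207.  14.] [439. 205.  14.]
small [ 454. -193.   14.] [ 456. -187.   14.]
block [472.  12.  22.] [478.  24.  22.]
well [658. 132.  34.] [656. 135.  34.]
pad [578. 120.  52.] [580. 122.  52.]
{'camera_matrix': array([[401.52601531,   0.        , 319.51317872],
       [  0.        , 401.52601531, 238.13476068],
       [  0.        ,   0.        ,   1.        ]]), 'camera_from_world': array([[ 2.72001369e-01,  9.62296447e-01, -8.96031202e-04,
        -5.49139492e-01],
       [-9.30904126e-01,  2.62891937e-01, -2.53584971e-01,
         2.61474793e-02],
       [-2.43788357e-01,  6.98095785e-02,  9.67312700e-01,
        -3.90400111e-01],
       [ 0.00000000e+00,  0.00000000e+00,  0.00000000e+00,
         1.00000000e+00]])}
[[ 4.000e-04  1.000e+00 -1.100e-03  2.000e-04]
 [ 9.673e-01 -1.000e-04  2.537e-01 -2.950e-02]
 [ 2.537e-01 -1.100e-03 -9.673e-01 -1.787e-01]
 [ 0.000e+00  0.000e+00  0.000e+00  1.000e+00]]
```

```bash
cat >> h.py <<'E'
def go(x,y,z,yaw=None):
    "print the shift (cm, deg) in tool axes from measured pose to target (m, deg)"
    from scipy.spatial.transform import Rotation as Ro
    o=get_obs();R=Ro.from_euler('xyz',o['ee_rot']).as_matrix()
    d=R.T@(np.array([x,y,z])-o['tool_pos'])*100
    t=0 if yaw is None else (np.degrees(o['ee_rot'][2])-yaw+180)%360-180
    print('shift',np.round(d,2),'turn',round(t,1))
def st():
    o=get_obs();print('t',round(o['time'],2),'pos',np.round(o['tool_pos'],4),'yaw',round(np.degrees(o['ee_rot'][2]),1),'F',np.round(o['wrist_force'],1),'w',round(o['width'],4),'ff',round(o['finger_force'],1))
E
python3 -c "
from h import *
go(.439,.206,.13,90)"
```

```text
shift [-36.64 -23.16   8.88] turn 74.2
```

{"method": "servo_tool", "body": {"targets": [[-36.6,-23.2,8.0,74],[-36.6,-23.2,8.0,74],[-36.6,-23.2,8.0,74],[-36.6,-23.2,8.0,74],[-36.6,-23.2,8.0,74],[-36.6,-23.2,8.0,74],[-36.6,-23.2,8.0,74],[-36.6,-23.2,8.0,74]]}}

```text
time: 1.1
tool_pos: [0.4399, 0.203, 0.1377]
ee_rot: [-3.139, 0.002, 1.568]
wrist_force: [0.1, -0.6, -0.0]
width: 0.0937
finger_force: 0.0
```

```bash
python3 - <<'E'
from h import *
st(); np.save('wc1.npy',camera_model("wrist"),allow_pickle=True); cv2.imwrite("pics/w1.png",snapshot("wrist"))
print(proj(camera_model("wrist"),[[.439,.206,.014]]))
E
```

```text
t 1.1 pos [0.4399 0.203  0.1377] yaw 89.8 F [ 0.1 -0.6 -0. ] w 0.0937 ff 0.0
[[320.1404461 233.0328928]]
```

View pics/w1.png

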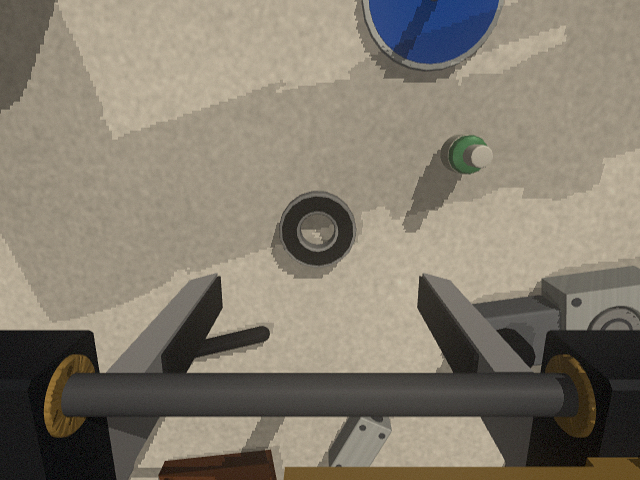

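The wrist view shows the large bearing at about (317,229), with the table clear on both finger sides. The glue bottle is at (470,155), away from the x-closing fingers.

```bash
cat >> h.py <<'E'
def near(mask,c,amin=30):
    cs,_=cv2.findContours(mask,cv2.RETR_EXTERNAL,cv2.CHAIN_APPROX_NONE)
    cs=[q for q in cs if cv2.contourArea(q)>amin]
    return min(cs,key=lambda q:np.linalg.norm(np.array(cv2.minEnclosingCircle(q)[0])-c))
E
python3 - <<'E'
from h import *
im=cv2.imread("pics/w1.png");cm=camera_model("wrist")
ct=near(cv2.inRange(im,(0,0,0),(62,62,62))[:270],(317,229))
p=cast(cm,ct[:,0],.014)[:,:2];(x,y),r=cv2.minEnclosingCircle((p*1000).astype(np.float32));print(x,y,2*r)
go(x/1000,y/1000,.0165)
E
```

```text
436.7120666503906 207.3608856201172 52.669837951660156
shift [ 0.29 -0.21 12.18] turn 0
```

{"method": "servo_tool", "body": {"targets": [[0.3,-0.2,5,0],[0.3,-0.2,9.5,0],[0.3,-0.2,11.3,0],[0.3,-0.2,12.0,0],[0.3,-0.2,12.1,0],[0.3,-0.2,12.1,0]]}}

```text
time: 1.9
tool_pos: [0.4375, 0.2101, 0.0198]
ee_rot: [3.139, -0.001, 1.575]
wrist_force: [0.2, -0.4, 0.8]
width: 0.094
finger_force: 0.0
```

{"method": "servo_tool", "body": {"targets": [[0,0,0,0],[0,0,0,0],[0,0,0,0],[0,0,0,0],[0,0,0,0],[0,0,0,0]], "claw": 255}}

```text
time: 2.65
tool_pos: [0.437, 0.2093, 0.0186]
ee_rot: [3.141, -0.0, 1.574]
wrist_force: [0.3, -0.1, 0.5]
width: 0.0564
finger_force: 29.6
```

{"method": "servo_tool", "body": {"targets": [[0,0,-1,0],[0,0,-4,0],[0,0,-8,0],[0,0,-11,0],[4,1.9,-12,0],[8,3.9,-12,0],[12,5.9,-12,0],[15,7.4,-12,0]]}}

```text
time: 3.65
tool_pos: [0.5103, 0.3611, 0.1382]
ee_rot: [-3.141, 0.0, 1.575]
wrist_force: [0.8, 0.1, -1.3]
width: 0.0569
finger_force: 29.7
```

{"method": "servo_tool", "body": {"targets": [[0.8,0.4,0,0],[0.8,0.4,0,0],[0.8,0.4,0,0]]}}

```text
time: 4.03
tool_pos: [0.5138, 0.3665, 0.1386]
ee_rot: [-3.141, 0.001, 1.574]
wrist_force: [-0.1, 0.2, -2.1]
width: 0.0568
finger_force: 29.7
```

```bash
python3 - <<'E'
from h import *
st(); go(.5155,.368,.09,90); cv2.imwrite("pics/w2.png",snapshot("wrist"));print(proj(camera_model("wrist"),[[.5155,.366,.044],[.5155,.366,.008]]))
E
```

```text
t 4.03 pos [0.5138 0.3665 0.1386] yaw 90.2 F [-0.1  0.2 -2.1] w 0.0568 ff 29.7
shift [0.15 0.17 4.86] turn 0.2
[[322.42094486 246.47853067]
 [322.06720887 233.54530552]]
```

View pics/w2.png

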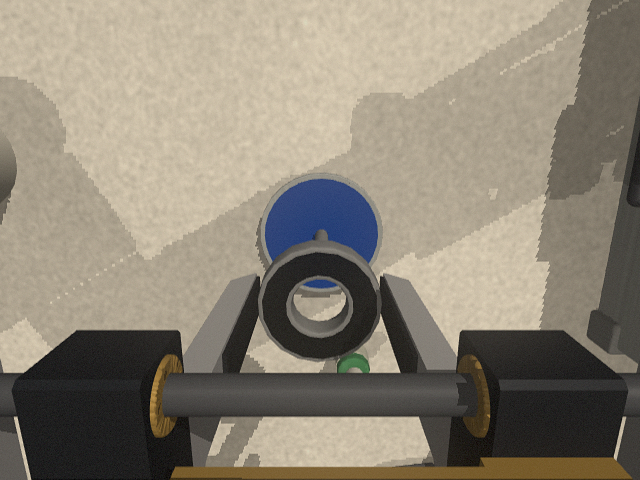

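The wrist view shows the spindle base centred at (321,233), matching the prediction of (322,233.5). The held bearing is level at (319,305).

```bash
python3 - <<'E'
from h import *
cm=camera_model("wrist");b=cast(cm,(319.5,304),.134)[0];s=cast(cm,(321.2,233),.008)[0];print(b,s)
o=get_obs()['tool_pos'];t=o[:2]+s[:2]-b[:2];go(t[0],t[1],.0275)
E
```

```text
[0.51350079 0.36418675 0.134     ] [0.51483942 0.36642498 0.008     ]
shift [ 0.23  0.14 11.12] turn 0
```

{"method": "servo_tool", "body": {"targets": [[0.2,0.1,1.5,0],[0.2,0.1,4.5,0],[0.2,0.1,7.5,0],[0.2,0.1,9.5,0],[0.2,0.1,10.6,0],[0.2,0.1,11.0,0],[0.2,0.1,11.0,0],[0.2,0.1,11.0,0]]}}

```text
time: 5.08
tool_pos: [0.516, 0.3701, 0.0298]
ee_rot: [3.139, -0.001, 1.574]
wrist_force: [-0.0, -0.0, -1.9]
width: 0.0566
finger_force: 29.7
```

{"method": "servo_tool", "body": {"targets": [[-0.1,-0.1,0.15,0],[-0.1,-0.1,0.25,0],[-0.1,-0.1,0.25,0],[-0.1,-0.1,0.25,0]]}}

```text
time: 5.58
tool_pos: [0.5143, 0.3687, 0.0266]
ee_rot: [3.141, -0.0, 1.574]
wrist_force: [-1.2, -0.8, 1.9]
width: 0.0572
finger_force: 29.6
```

{"method": "servo_tool", "body": {"targets": [[0,0,0,0],[0,0,0,0],[0,0,0,0],[0,0,-1,0],[0,0,-5,0],[0,0,-10,0],[0,0,-11,0],[0,0,-11,0]], "claw": 50}}

```text
time: 6.58
tool_pos: [0.5146, 0.3688, 0.137]
ee_rot: [3.14, -0.001, 1.574]
wrist_force: [-1.1, 0.1, -0.8]
width: 0.0755
finger_force: 0.0
```

```bash
python3 - <<'E'
from h import *
st(); cv2.imwrite("pics/w3.png",snapshot("wrist")[100:400,120:520]);go(.455,-.19,.135,90)
E
```

```text
t 6.58 pos [0.5146 0.3688 0.137 ] yaw 90.2 F [-1.1  0.1 -0.8] w 0.0755 ff 0.0
shift [-5.581e+01 -6.070e+00  5.000e-02] turn 0.2
```

View pics/w3.png

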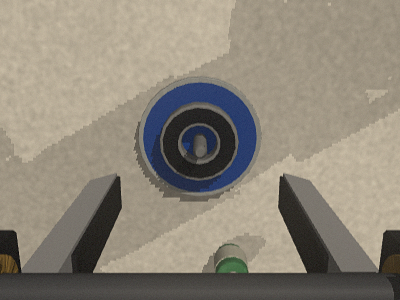

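The large bearing lies flat around the post at crop (199,145). Now the small bearing.

{"method": "servo_tool", "body": {"targets": [[-55.8,-6,0,0],[-55.8,-6,0,0],[-55.8,-6,0,0],[-55.8,-6,0,0],[-55.8,-6,0,0],[-55.8,-6,0,0],[-55.8,-6,0,0],[-55.8,-6,0,0]], "claw": 0}}

```text
time: 7.62
tool_pos: [0.4606, -0.1301, 0.1334]
ee_rot: [-3.138, -0.002, 1.574]
wrist_force: [0.3, -0.0, -0.4]
width: 0.0943
finger_force: 0.0
```

{"method": "servo_tool", "body": {"targets": [[-5.5,-0.6,0,0],[-5.5,-0.6,0,0],[-5.5,-0.6,0,0],[-5.5,-0.6,0,0]]}}

```text
time: 8.12
tool_pos: [0.4565, -0.1821, 0.1351]
ee_rot: [-3.14, -0.001, 1.576]
wrist_force: [0.9, 0.2, 0.4]
width: 0.0943
finger_force: 0.0
```

```bash
python3 - <<'E'
from h import *
st(); cm=camera_model("wrist");im=snapshot("wrist");cv2.imwrite("pics/w4.png",im)
g=proj(cm,[[.455,-.19,.014]])[0];print(g)
ct=near(cv2.inRange(im,(0,0,0),(62,62,62))[:270],g)
p=cast(cm,ct[:,0],.014)[:,:2];(x,y),r=cv2.minEnclosingCircle((p*1000).astype(np.float32));print(x,y,2*r)
go(x/1000,y/1000,.0185,90)
E
```

```text
t 8.12 pos [ 0.4565 -0.1821  0.1351] yaw 90.3 F [0.9 0.2 0.4] w 0.0943 ff 0.0
[318.05400143 246.59276586]
454.3882751464844 -193.33074951171875 36.40242385864258
shift [-1.13 -0.23 11.69] turn 0.3
```

View pics/w4.png

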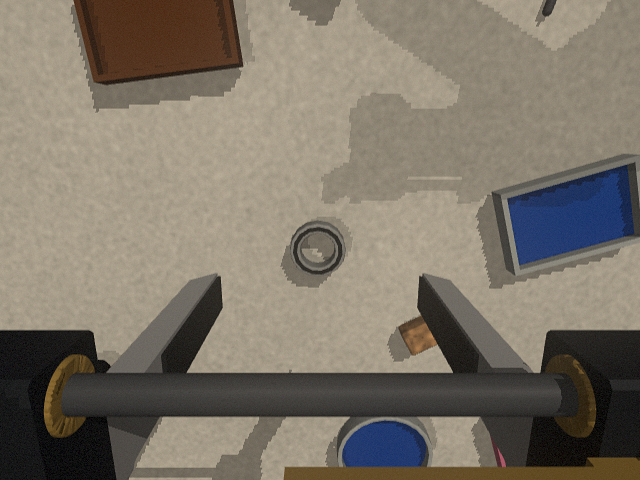

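The wrist view shows the small bearing at (318,248), as predicted. The eraser at (415,335) is about 5 cm clear of the fingers.

{"method": "servo_tool", "body": {"targets": [[-0.5,-0.2,5,0],[-1.1,-0.2,9.5,0],[-1.2,-0.2,11.2,0],[-1.2,-0.2,11.7,0],[-1.2,-0.2,11.8,0],[-1.2,-0.2,11.8,0]]}}

```text
time: 8.93
tool_pos: [0.456, -0.1962, 0.0197]
ee_rot: [3.139, 0.002, 1.575]
wrist_force: [0.2, -0.9, 0.2]
width: 0.0943
finger_force: 0.0
```

{"method": "servo_tool", "body": {"targets": [[0,0,0,0],[0,0,0,0],[0,0,0,0],[0,0,0,0],[0,0,0,0],[0,0,0,0],[0,0,0,0]], "claw": 255}}

```text
time: 9.8
tool_pos: [0.4547, -0.1957, 0.0179]
ee_rot: [-3.141, -0.0, 1.574]
wrist_force: [-0.1, -0.2, -0.6]
width: 0.041
finger_force: 30.0
```

{"method": "servo_tool", "body": {"targets": [[0,0,-1,0],[0,0,-4,0],[0,0,-8,0],[2,0.2,-11,0],[6,0.6,-12,0],[11,1.2,-12,0],[16.5,1.8,-12,0],[22,2.3,-12,0]]}}

```text
time: 10.8
tool_pos: [0.4771, 0.0259, 0.1388]
ee_rot: [3.14, 0.0, 1.574]
wrist_force: [1.1, 0.2, -0.6]
width: 0.0409
finger_force: 30.0
```

{"method": "servo_tool", "body": {"targets": [[5.5,0.6,0,0],[11,1.2,0,0],[16.5,1.8,0,0],[22,2.3,0,0],[27,2.9,0,0],[31,3.3,0,0],[33.3,3.6,0,0],[33.8,3.7,0,0]]}}

```text
time: 11.8
tool_pos: [0.5125, 0.3637, 0.138]
ee_rot: [-3.141, 0.0, 1.576]
wrist_force: [-0.0, -0.7, -0.5]
width: 0.0411
finger_force: 30.0
```

{"method": "servo_tool", "body": {"targets": [[0,0,0,0],[0,0,0,0]]}}

```text
time: 12.05
tool_pos: [0.5129, 0.3614, 0.1383]
ee_rot: [3.142, 0.0, 1.573]
wrist_force: [-0.5, -0.3, -0.7]
width: 0.0411
finger_force: 30.0
```

```bash
python3 - <<'E'
from h import *
st();cm=camera_model("wrist"); im=snapshot("wrist");cv2.imwrite("pics/w5.png",im)
z=get_obs()['tool_pos'][2]-.0179+.014
ct=near(cv2.inRange(im,(0,0,0),(62,62,62))[200:350,250:400],(70,105));ct=ct+[250,200];print(cv2.minEnclosingCircle(ct))
p=cast(cm,ct[:,0],z)[:,:2];(x,y),r=cv2.minEnclosingCircle((p*1000).astype(np.float32));print(x,y,2*r)
o=get_obs()['tool_pos'];go(o[0]+.5148-x/1000,o[1]+.3664-y/1000,.041,90)
E
```

```text
t 12.05 pos [0.5129 0.3614 0.1383] yaw 90.1 F [-0.5 -0.3 -0.7] w 0.0411 ff 30.0
((319.6000061035156, 294.95001220703125), 40.71449279785156)
512.581787109375 363.7191162109375 36.93430709838867
shift [0.27 0.22 9.73] turn 0.1
```

View pics/w5.png

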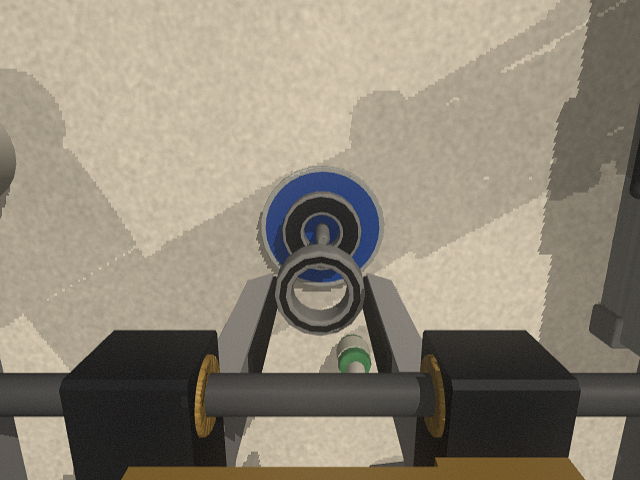

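The view shows the small bearing at (320,295) in the fingers, with the post and large bearing ahead at (322,230). I lower it 0.3 and 0.2 cm across.

{"method": "servo_tool", "body": {"targets": [[0.2,0.2,1.5,0],[0.2,0.2,4.5,0],[0.2,0.2,7,0],[0.2,0.2,8.8,0],[0.2,0.2,9.5,0],[0.2,0.2,9.6,0],[0.2,0.2,9.6,0],[0.2,0.2,9.6,0]]}}

```text
time: 13.1
tool_pos: [0.5154, 0.3649, 0.0432]
ee_rot: [3.14, -0.001, 1.574]
wrist_force: [0.1, 0.3, -1.4]
width: 0.0413
finger_force: 30.0
```

{"method": "servo_tool", "body": {"targets": [[0,0,0.1,0],[0,0,0.15,0],[0,0,0.15,0],[0,0,0.15,0]]}}

```text
time: 13.6
tool_pos: [0.5148, 0.3645, 0.0405]
ee_rot: [-3.142, -0.0, 1.574]
wrist_force: [-1.3, -0.3, 0.4]
width: 0.0409
finger_force: 30.0
```

{"method": "servo_tool", "body": {"targets": [[0,0,0.06,0],[0,0,0.06,0],[0,0,0.06,0]]}}

```text
time: 13.98
tool_pos: [0.5148, 0.3645, 0.0399]
ee_rot: [3.141, -0.0, 1.574]
wrist_force: [-0.5, 0.7, -0.7]
width: 0.0409
finger_force: 30.0
```

{"method": "servo_tool", "body": {"targets": [[0,0,0,0],[0,0,0,0],[0,0,0,0],[0,0,-1,0],[0,0,-5,0],[0,0,-10,0],[0,0,-10,0],[0,0,-10,0]], "claw": 100}}

```text
time: 14.98
tool_pos: [0.5147, 0.3644, 0.1401]
ee_rot: [3.141, -0.0, 1.574]
wrist_force: [-0.1, -0.6, -0.4]
width: 0.0572
finger_force: 0.0
```

```bash
python3 - <<'E'
from h import *
st(); cv2.imwrite("pics/w6.png",snapshot("wrist")[100:400,120:520]);go(.579,.121,.14,90)
E
```

```text
t 14.97 pos [0.5147 0.3644 0.1401] yaw 90.2 F [-0.1 -0.6 -0.4] w 0.0572 ff 0.0
shift [-24.33   6.4   -0.12] turn 0.2
```

View pics/w6.png

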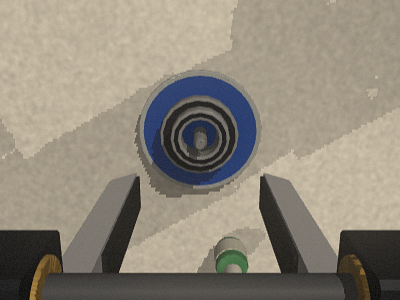

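Both bearings are concentric on the post at crop (200,138). Next is the ejector pad.

{"method": "servo_tool", "body": {"targets": [[-24.3,6.4,0,-8],[-24.3,6.4,0,-8],[-24.3,6.4,0,-8],[-24.3,6.4,0,-8],[-24.3,6.4,0,-8],[-24.3,6.4,0,-8],[-24.3,6.4,0,-8]], "claw": 255}}

```text
time: 15.9
tool_pos: [0.5789, 0.1232, 0.1391]
ee_rot: [-3.14, -0.001, 1.716]
wrist_force: [0.0, 1.4, -0.6]
width: 0.0004
finger_force: 0.0
```

```bash
python3 - <<'E'
from h import *
st();cm=camera_model("wrist"); cv2.imwrite("pics/w7.png",snapshot("wrist"));print(proj(cm,[[.579,.121,.052],[.657,.133,.034]]))
E
```

```text
t 15.9 pos [0.5789 0.1232 0.1391] yaw 98.3 F [ 0.   1.4 -0.6] w 0.0004 ff 0.0
[[319.93286275 252.28269336]
 [432.89798589 244.15347273]]
```

View pics/w7.png

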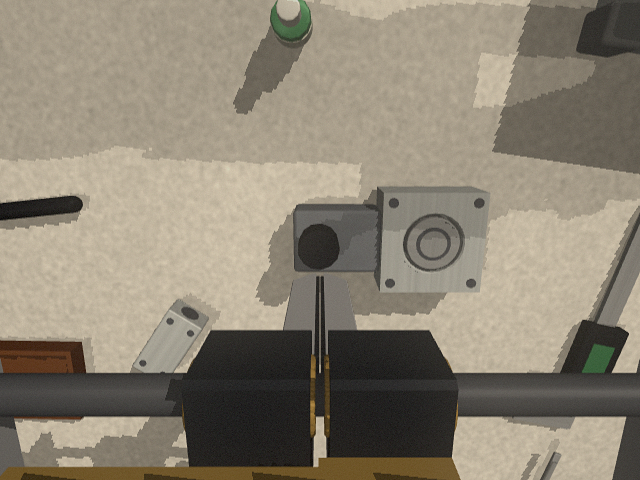

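The wrist view shows the pad at about (319,246), the well at (434,242), and the block at (170,335).

```bash
python3 - <<'E'
from h import *
cm=camera_model("wrist");im=cv2.imread("pics/w7.png")
ct=near(cv2.inRange(im,(0,0,0),(45,45,45))[:265],(319,245));p=cast(cm,ct[:,0],.052)[:,:2];print(cv2.minEnclosingCircle((p*1000).astype(np.float32)))
a=cast(cm,(319,246),.052)[0];w=cast(cm,(434,242),.034)[0];d=w-a;print(a,w,np.hypot(*d[:2]),np.degrees(np.arctan2(d[1],d[0])))
b=cast(cm,[(170,335)],.022)[0];print('block',b)
go(a[0],a[1],.068,98.3)
E
```

```text
((578.8326416015625, 125.97180938720703), 14.754265785217285)
[0.57795029 0.1251848  0.052     ] [0.65770084 0.13470848 0.034     ] 0.08031718258038405 6.809916100082882
block [0.47507735 0.02898958 0.022     ]
shift [ 0.2  -0.07  7.13] turn 0.0
```

{"method": "servo_tool", "body": {"targets": [[0.2,0,3,0],[0.2,0,5.5,0],[0.2,0,6.8,0],[0.2,0,7.3,0],[0.2,0,7.8,0],[0.2,0,8.3,0],[0.2,0,8.8,0],[0.2,0,9.0,0]]}}

```text
time: 16.95
tool_pos: [0.5797, 0.1242, 0.0518]
ee_rot: [3.14, -0.001, 1.714]
wrist_force: [-3.0, 0.8, 5.0]
width: 0.0006
finger_force: 2.7
```

{"method": "servo_tool", "body": {"targets": [[0,0,0.2,0],[0,0,0.2,0],[0,0,0.2,0]]}}

```text
time: 17.32
tool_pos: [0.5797, 0.1242, 0.0495]
ee_rot: [3.14, -0.001, 1.714]
wrist_force: [-2.8, 1.8, 4.9]
width: 0.0006
finger_force: 2.6
```

{"method": "servo_tool", "body": {"targets": [[0,0,0.1,0],[0,0,0.15,0],[0,0,0.2,0],[0,0,0.2,0],[0,0,0.2,0]]}}

```text
time: 17.95
tool_pos: [0.5797, 0.1243, 0.0482]
ee_rot: [3.14, -0.001, 1.714]
wrist_force: [-4.5, 1.0, 8.3]
width: 0.0007
finger_force: 4.1
```

{"method": "servo_tool", "body": {"targets": [[0,0,0.1,0],[0,0,0.15,0],[0,0,0.15,0],[0,0,0.15,0]]}}

```text
time: 18.45
tool_pos: [0.5797, 0.1243, 0.0482]
ee_rot: [3.14, -0.001, 1.714]
wrist_force: [-7.3, 1.0, 14.1]
width: 0.0004
finger_force: 6.7
```

{"method": "servo_tool", "body": {"targets": [[0,0,-2,0],[0,0,-6,0],[0,0,-9,0],[0,3,-9.2,0],[0,6.5,-9.2,0],[0,7.9,-9.2,0],[0,7.9,-9.2,0],[0,7.9,-9.2,0]], "claw": 255}}

```text
time: 19.45
tool_pos: [0.6572, 0.1348, 0.1363]
ee_rot: [-3.142, 0.0, 1.714]
wrist_force: [0.4, -0.2, 0.3]
width: 0.0002
finger_force: 0.0
```

{"method": "servo_tool", "body": {"targets": [[0,0,0,0],[0,0,0,0],[0,0,0,0]], "claw": 40}}

```text
time: 19.82
tool_pos: [0.6573, 0.1349, 0.1366]
ee_rot: [3.141, -0.0, 1.714]
wrist_force: [-0.2, 0.3, -0.2]
width: 0.027
finger_force: 0.0
```

```bash
python3 - <<'E'
from h import *
st();cm=camera_model("wrist"); cv2.imwrite("pics/w8.png",snapshot("wrist"));print(proj(cm,[[.6577,.1347,.049],[.6577,.1347,.034]]))
E
```

```text
t 19.82 pos [0.6573 0.1349 0.1366] yaw 98.2 F [-0.2  0.3 -0.2] w 0.027 ff 0.0
[[320.46784608 249.1926347 ]
 [320.39297116 243.14082105]]
```

View pics/w8.png

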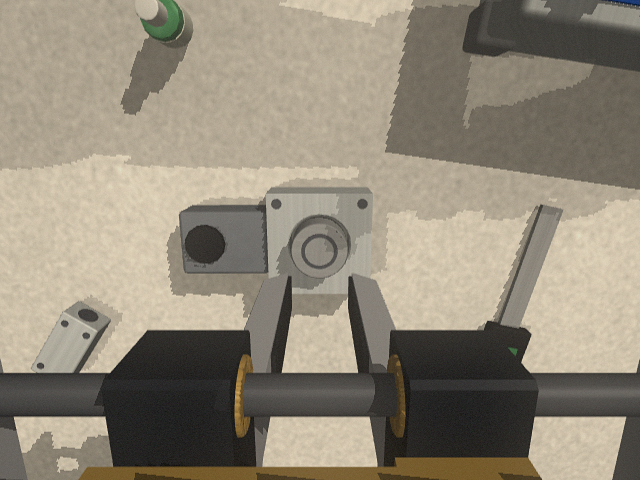

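The cap now stands proud at (320,250), and the pad at (205,243) is down.

{"method": "servo_tool", "body": {"targets": [[0,0,0,0],[0,0,0,0],[0,0,2,0],[0,0,5,0],[0,0,7.5,0],[0,0,8.4,0],[0,0,8.6,0],[0,0,8.6,0]]}}

```text
time: 20.88
tool_pos: [0.6582, 0.135, 0.0513]
ee_rot: [3.14, -0.0, 1.714]
wrist_force: [0.4, -0.7, 0.3]
width: 0.0789
finger_force: 0.0
```

{"method": "servo_tool", "body": {"targets": [[0,0,0,0],[0,0,0,0]]}}

```text
time: 21.12
tool_pos: [0.6581, 0.135, 0.0514]
ee_rot: [3.14, -0.0, 1.714]
wrist_force: [0.3, -0.7, 0.0]
width: 0.0792
finger_force: 0.0
```

{"method": "servo_tool", "body": {"targets": [[0,0,0.12,0],[0,0,0.12,0],[0,0,0.12,0],[0,0,0.12,0],[0,0,0.12,0],[0,0,0.12,0],[0,0,0.12,0],[0,0,0.12,0]], "claw": 255}}

```text
time: 22.12
tool_pos: [0.6575, 0.1349, 0.0492]
ee_rot: [-3.141, -0.0, 1.714]
wrist_force: [-0.1, -0.4, 0.3]
width: 0.0364
finger_force: 30.0
```

{"method": "servo_tool", "body": {"targets": [[0,0,-0.8,0],[0,0,-3,0],[0,0,-6,0],[0,0,-8.5,0],[-3,-1.3,-9,0],[-8,-3.5,-9,0],[-13,-5.7,-9,0],[-18,-7.9,-9,0]]}}

```text
time: 23.12
tool_pos: [0.6044, -0.0559, 0.1395]
ee_rot: [3.141, 0.0, 1.714]
wrist_force: [0.5, -0.5, -2.0]
width: 0.0364
finger_force: 30.0
```

{"method": "servo_tool", "body": {"targets": [[-5,-2.2,0,0],[-10,-4.4,0,0],[-15,-6.6,0,0],[-20,-8.8,0,0],[-25,-11,0,0],[-28.5,-12.6,0,0],[-30.2,-13.4,0,0],[-30.7,-13.6,0,0]]}}

```text
time: 24.12
tool_pos: [0.514, -0.3781, 0.1391]
ee_rot: [3.141, -0.001, 1.713]
wrist_force: [0.1, 0.4, -2.2]
width: 0.0365
finger_force: 30.0
```

{"method": "servo_tool", "body": {"targets": [[0,0,0,0],[0,0,0,0]]}}

```text
time: 24.38
tool_pos: [0.5149, -0.3763, 0.1393]
ee_rot: [3.141, -0.001, 1.716]
wrist_force: [-0.5, -0.4, -2.2]
width: 0.0368
finger_force: 30.0
```

```bash
python3 - <<'E'
from h import *
st();cm=camera_model("wrist"); cv2.imwrite("pics/w9.png",snapshot("wrist"));print(proj(cm,[[.5145,-.378,.008]]))
go(.5145,-.378,.036)
E
```

```text
t 24.38 pos [ 0.5149 -0.3763  0.1393] yaw 98.3 F [-0.5 -0.4 -2.2] w 0.0368 ff 30.0
[[319.04173269 235.03369734]]
shift [-0.16 -0.06 10.33] turn 0
```

View pics/w9.png

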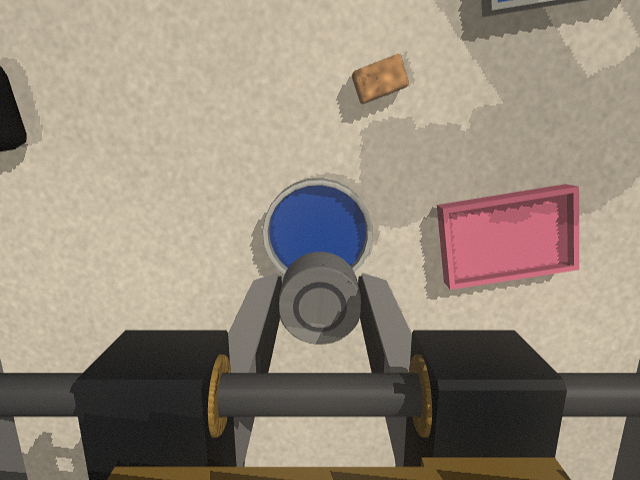

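The cap is level at (320,308) and the tray is centred at (318,231), as predicted. Now I lower it.

{"method": "servo_tool", "body": {"targets": [[0,0,2,0],[0,0,5,0],[0,0,8,0],[0,0,9.6,0],[0,0,10.2,0],[0,0,10.3,0],[0,0,10.3,0],[0,0,10.3,0]]}}

```text
time: 25.42
tool_pos: [0.5148, -0.3783, 0.0375]
ee_rot: [3.14, 0.002, 1.714]
wrist_force: [-0.1, 0.7, -1.8]
width: 0.0363
finger_force: 30.0
```

{"method": "servo_tool", "body": {"targets": [[0,0,0.15,0],[0,0,0.3,0],[0,0,0.3,0],[0,0,0.3,0]]}}

```text
time: 25.92
tool_pos: [0.5141, -0.3777, 0.0331]
ee_rot: [-3.142, -0.0, 1.714]
wrist_force: [-0.6, 0.3, -2.1]
width: 0.0361
finger_force: 30.0
```

{"method": "servo_tool", "body": {"targets": [[0,0,0.08,0],[0,0,0.13,0],[0,0,0.13,0],[0,0,0.13,0]]}}

```text
time: 26.42
tool_pos: [0.5142, -0.3778, 0.0322]
ee_rot: [3.141, 0.0, 1.714]
wrist_force: [-0.7, 0.2, 1.0]
width: 0.0364
finger_force: 30.0
```

{"method": "servo_tool", "body": {"targets": [[0,0,0,0],[0,0,0,0],[0,0,0,0],[0,0,-1,0],[0,0,-5,0],[0,0,-9,0],[0,0,-11,0],[0,0,-11,0]], "claw": 110}}

```text
time: 27.42
tool_pos: [0.515, -0.3785, 0.1441]
ee_rot: [3.139, 0.003, 1.714]
wrist_force: [-1.2, -0.5, 0.4]
width: 0.0533
finger_force: 0.0
```

{"method": "servo_tool", "body": {"targets": [[40.5,1.9,0,39],[40.5,1.9,0,39],[40.5,1.9,0,39],[40.5,1.9,0,39],[40.5,1.9,0,39],[40.5,1.9,0,39],[40.5,1.9,0,39],[40.5,1.9,0,39]], "claw": 70}}

```text
time: 28.42
tool_pos: [0.4737, 0.0278, 0.1398]
ee_rot: [-3.138, 0.002, 1.037]
wrist_force: [1.3, -0.1, -0.4]
width: 0.0683
finger_force: 0.0
```

{"method": "servo_tool", "body": {"targets": [[0,0,0,0],[0,0,0,0]]}}

```text
time: 28.68
tool_pos: [0.4751, 0.0246, 0.1412]
ee_rot: [-3.141, 0.001, 1.031]
wrist_force: [1.0, 0.6, -0.2]
width: 0.068
finger_force: 0.0
```

```bash
python3 - <<'E'
from h import *
st();cv2.imwrite("pics/w10.png",snapshot("wrist"));cv2.imwrite("pics/top1.png",snapshot("top")) 
E
```

```text
t 28.68 pos [0.4751 0.0246 0.1412] yaw 59.1 F [ 1.   0.6 -0.2] w 0.068 ff 0.0
```

View pics/w10.png

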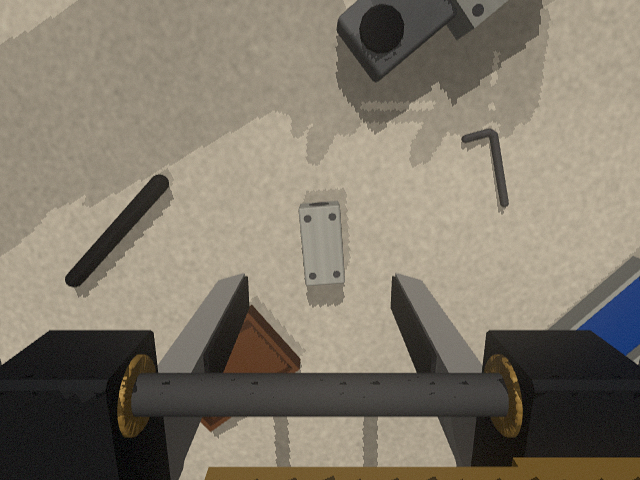

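The block is at screw corners (307,219), (333,217), (337,274) and (312,276), tilted a few degrees from the gripper.

```bash
python3 - <<'E'
from h import *
cm=camera_model("wrist");p=cast(cm,[(307.5,219),(333,217),(337,274),(312.5,276)],.022)[:,:2]
c=p.mean(0);d=p[0]+p[1]-p[2]-p[3];a=np.degrees(np.arctan2(d[1],d[0]));print(c,np.hypot(*d)/2,a)
go(c[0],c[1],.025,a)
E
```

```text
[0.47276495 0.01674746] 0.043816067145364915 63.5554321773143
shift [-0.81  0.2  11.66] turn -4.5
```

{"method": "servo_tool", "body": {"targets": [[-0.8,0.2,3,-4.5],[-0.8,0.2,7,-4.5],[-0.8,0.2,10,-4.5],[-0.8,0.2,11.3,-4.5],[-0.8,0.2,11.6,-4.5],[-0.8,0.2,11.6,-4.5],[-0.8,0.2,11.6,-4.5]]}}

```text
time: 29.65
tool_pos: [0.474, 0.0178, 0.0273]
ee_rot: [3.139, -0.001, 1.112]
wrist_force: [-0.5, 0.0, -0.3]
width: 0.0681
finger_force: 0.0
```

{"method": "servo_tool", "body": {"targets": [[0,0,0,0],[0,0,0,0],[0,0,0,0],[0,0,0,0],[0,0,0,0],[0,0,0,0]], "claw": 255}}

```text
time: 30.4
tool_pos: [0.4728, 0.0179, 0.0259]
ee_rot: [-3.142, -0.0, 1.112]
wrist_force: [0.9, 0.2, 1.1]
width: 0.0297
finger_force: 30.0
```

{"method": "servo_tool", "body": {"targets": [[0,0,-0.8,0],[0,0,-3,0],[0,0,-6,5],[-1,2.5,-9,13],[-3,7,-10,21],[-5,12,-10,29],[-6.8,17,-10,37],[-8.2,21,-10,43]]}}

```text
time: 31.4
tool_pos: [0.6258, -0.1503, 0.1259]
ee_rot: [-3.142, -0.0, 0.357]
wrist_force: [0.3, 0.7, -1.1]
width: 0.0296
finger_force: 30.0
```

```bash
python3 - <<'E'
from h import *
st();go(.641,-.168,.126,16.7)
E
```

```text
t 31.4 pos [ 0.6258 -0.1503  0.1259] yaw 20.4 F [ 0.3  0.7 -1.1] w 0.0296 ff 30.0
shift [ 0.8   2.19 -0.01] turn 3.7
```

{"method": "servo_tool", "body": {"targets": [[0.4,1.2,0,2],[0.8,2.1,0,3.7],[0.8,2.1,0,3.7],[0.8,2.1,0,3.7]]}}

```text
time: 31.9
tool_pos: [0.6392, -0.1644, 0.1262]
ee_rot: [-3.141, -0.0, 0.298]
wrist_force: [0.0, 0.2, -1.5]
width: 0.0297
finger_force: 30.0
```

```bash
python3 - <<'E'
from h import *
st();cm=camera_model("wrist");cv2.imwrite("pics/w11.png",snapshot("wrist"))
c,s=np.cos(np.radians(16.7)),np.sin(np.radians(16.7))
print(proj(cm,[[.641+a*c-b*s,-.168+a*s+b*c,.016] for a,b in((.049,.032),(.049,-.032))]))
go(.641,-.168,.037,16.7)
E
```

```text
t 31.9 pos [ 0.6392 -0.1644  0.1262] yaw 17.1 F [ 0.   0.2 -1.5] w 0.0297 ff 30.0
[[278.92052041 168.37579241]
 [373.22702667 169.05134621]]
shift [0.07 0.4  8.92] turn 0.4
```

View pics/w11.png

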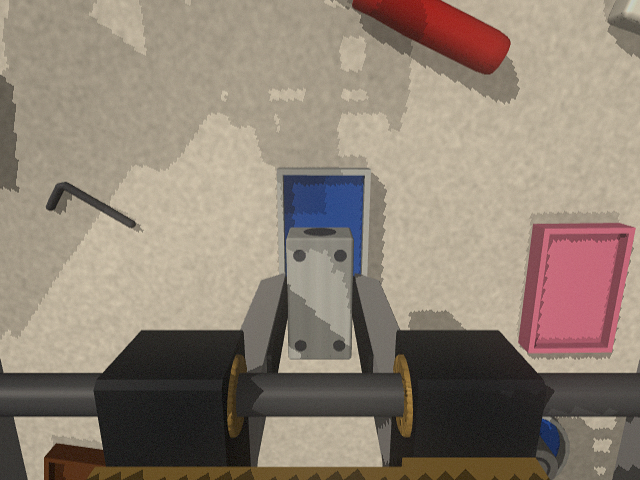

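The block is level and aligned with the tray. The far tray corners are at (277,169) and (370,169), about 2 px left of the prediction, so I use a 0.2 cm side shift.

{"method": "servo_tool", "body": {"targets": [[0.1,0.2,2,0.3],[0.1,0.2,5,0.3],[0.1,0.2,7.3,0.3],[0.1,0.2,8.4,0.3],[0.1,0.2,8.8,0.3],[0.1,0.2,8.9,0.3],[0.1,0.2,8.9,0.3],[0.1,0.2,8.9,0.3]]}}

```text
time: 32.95
tool_pos: [0.6418, -0.1673, 0.0379]
ee_rot: [3.141, -0.002, 0.291]
wrist_force: [-0.4, -0.1, -1.2]
width: 0.0297
finger_force: 30.0
```

{"method": "servo_tool", "body": {"targets": [[0,0,0.15,0],[0,0,0.3,0],[0,0,0.3,0],[0,0,0.3,0]]}}

```text
time: 33.45
tool_pos: [0.6413, -0.1671, 0.0339]
ee_rot: [3.142, -0.0, 0.291]
wrist_force: [0.0, -0.7, -0.8]
width: 0.0297
finger_force: 30.0
```

{"method": "servo_tool", "body": {"targets": [[0,0,0.07,0],[0,0,0.1,0],[0,0,0.1,0],[0,0,0.1,0]]}}

```text
time: 33.95
tool_pos: [0.6413, -0.1671, 0.0339]
ee_rot: [3.141, -0.001, 0.291]
wrist_force: [-3.1, 0.4, 4.6]
width: 0.0294
finger_force: 30.0
```

Contact. I release, rise and check.

{"method": "servo_tool", "body": {"targets": [[0,0,0,0],[0,0,0,0],[0,0,0,0],[0,0,-1,0],[0,0,-5,0],[0,0,-10,0],[-3,0,-13,0],[-6,0,-14,0]], "claw": 130}}

```text
time: 34.95
tool_pos: [0.5847, -0.185, 0.1771]
ee_rot: [3.137, -0.005, 0.292]
wrist_force: [0.5, -0.3, -0.6]
width: 0.0459
finger_force: 0.0
```

{"method": "servo_tool", "body": {"targets": [[-6,0,-2,0],[-12,0,-4,0],[-18,0,-4,0],[-18,0,-4,0],[-18,0,-4,0]], "claw": 60}}

```text
time: 35.58
tool_pos: [0.4119, -0.2361, 0.2136]
ee_rot: [3.141, -0.002, 0.291]
wrist_force: [0.4, -0.3, -0.4]
width: 0.072
finger_force: 0.0
```

```bash
python3 - <<'E'
from h import *
st();im=snapshot("scene");cv2.imwrite("pics/s2.png",im[130:430,160:560])
E
```

```text
t 35.58 pos [ 0.4119 -0.2361  0.2136] yaw 16.7 F [ 0.4 -0.3 -0.4] w 0.072 ff 0.0
```

View pics/s2.png

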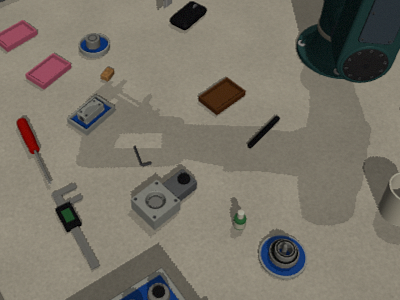

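All parts are in place: cap in the round tray at crop (94,42), block in the blue oblong tray at (92,109), and both bearings on the spindle at (284,250). The gripper is clear.

```bash
python3 -c "
from bench import *
print(close_job())"
```

```text
the job is handed in; nothing more can be done
None
```

The job is handed in at about 36 s of the 109 s allowed: both bearings are on the spindle, the block is in the blue oblong tray and the ejected cap is in the round tray, all released, though `close_job()` returned no verdict.

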